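Find the full pin canister by weight and strap it into the carrying stand

TASK

One of the three identical canisters in the sloping rack is full of insect pins and clearly heavier; the other two are empty. Find the full one by its weight, stand it upright in the round nest of the blue carrying stand without dropping any canister, then press the stand's hinged strap down over it until the catch holds it fully shut. The two empty canisters must end lying properly in cradles of the rack; do not disturb the dish or the small white box.

Things in the scene. Friction and masses are not known exactly. Their poses are not given: they have to be found in the camera images.
- canister_0: one of three outwardly identical closed canisters, aluminium with grey cap (fixed, top 26 mm), diameter 44, height 60 mm. Origin: centre of its underside; z: its axis, to the cap. Which one is full varies unseen: full 0.43 kg (4.2 N), empty 0.09 kg (0.9 N), each within 20 %; the load lies low and may shift 3 mm. It starts in the cradle of its number, leaning 28 degrees.
- canister_1: one of three outwardly identical closed canisters, aluminium with grey cap (fixed, top 26 mm), diameter 44, height 60 mm. Origin: centre of its underside; z: its axis, to the cap. Which one is full varies unseen: full 0.43 kg (4.2 N), empty 0.09 kg (0.9 N), each within 20 %; the load lies low and may shift 3 mm. It starts in the cradle of its number, leaning 28 degrees.
- canister_2: one of three outwardly identical closed canisters, aluminium with grey cap (fixed, top 26 mm), diameter 44, height 60 mm. Origin: centre of its underside; z: its axis, to the cap. Which one is full varies unseen: full 0.43 kg (4.2 N), empty 0.09 kg (0.9 N), each within 20 %; the load lies low and may shift 3 mm. It starts in the cradle of its number, leaning 28 degrees.
- rack: grey rack, fixed; base x -60..85, y +-150 mm, 12 mm thick; origin on the bench under the middle cradle. Cradles 95 mm apart along y. A white shelf over x 20..85 mm, its underside 266 mm over the bench (things on it to 330 mm), on posts at x 72, y +-137 mm, leaves no room for an upright gripper above the canisters: reach in along their axes from the rack's -x side.
- cradle_0: white V-groove with toe plate on the rack, leaning 28 degrees. Origin: centre of a seated canister's underside, 35 mm over the bench (in the rack: x 20, y 95 mm). z: a seated canister's axis, up and to the rack's -x; x: straight out of the groove; y: along the rack. The groove is 30 mm long and stays 13 mm or more below the canister's axis: both flanks (+-y) are free to grip.
- cradle_1: white V-groove with toe plate on the rack, leaning 28 degrees. Origin: centre of a seated canister's underside, 35 mm over the bench (in the rack: x 20, y 0 mm). z: a seated canister's axis, up and to the rack's -x; x: straight out of the groove; y: along the rack. The groove is 30 mm long and stays 13 mm or more below the canister's axis: both flanks (+-y) are free to grip.
- cradle_2: white V-groove with toe plate on the rack, leaning 28 degrees. Origin: centre of a seated canister's underside, 35 mm over the bench (in the rack: x 20, y -95 mm). z: a seated canister's axis, up and to the rack's -x; x: straight out of the groove; y: along the rack. The groove is 30 mm long and stays 13 mm or more below the canister's axis: both flanks (+-y) are free to grip.
- stand: blue carrying stand, fixed; base 185 x 70 x 10 mm. Origin: on the bench under the nest. +x: to the strap's hinge post (centre x 80 mm, 46 mm wide in y, 90 mm high); -x: to the catch post (x -50 to -64 mm, 30 mm wide in y, 76 mm high). Free at the nest's +-y sides.
- nest (a point): centre of the nest's inner floor, 14 mm over the bench: a black round socket 10 mm deep, 50 mm inside and 60 mm outside diameter, for a 44 mm canister standing upright (its top is then 74 mm over the bench)
- strap (a joint): angle of the steel strap (22 mm wide, 6 mm thick, 155 mm long from its hinge axis): 0 shut and level over the nest, 1.57 straight up, starts leaning back, up to 2.4; its stiff hinge stays where left. A tooth under it, 120 mm out, meets the catch at 0.13 rad and snaps under it at 0.05 rad; then it is held at 0. Takes 7 to 12 N down near the tooth. Shut, it clears a seated canister by 2 mm.
- strap_hinge (a point): middle of the strap's hinge axis (82 mm over the bench); the axis runs along the stand's y, the shut strap runs from here to the stand's -x
- strap_tab (a point): centre of the top of the red pressing pad (22 x 21 mm) at the free end of the strap, 143 mm from the hinge axis; when shut 88 mm over the bench
- dish: bystander: shallow petri dish, 64 mm wide, 13 mm high; origin under its centre
- vent_box: bystander: small white box with mesh window, 38 mm cube; origin under its centre

How it is judged:
By the outcome, as a careful person would: the job done as asked, in the order asked, and still so for the second after the job is handed in, with the robot touching nothing.
It also fails if it takes over 72 s, if anything falls off the work surface, if the arm or the gripper's body presses on something with over 40 N, if the wrist force passes 120 N, or if a joint passes its speed limit or range.

ROBOT

A 7-joint arm with a two-finger parallel gripper is mounted at the origin on a cart in front of the work surface, level with it; the furniture and walls round the work are solid. World frame = base frame: x ahead of the robot, y to its left, z up, the work surface at z = 0. Lengths are in m, angles in rad, forces in N, time in s.
With the tool pointing down it reaches from about 0.4 to 0.875 m from the base axis. Payload 19.3 kg.
Tool frame: the origin (TCP) lies midway between the tips of the shut fingers; the grasp point (between the pads) lies 19 mm behind it; z points along the fingers, y is the line along which they close (so a half turn about z gives the same grasp; the last joint's range is limited). The gripper opens to 85 mm and grips with 20 to 120 N. Pads are 22 mm wide; open, the fingers measure 114 mm over their backs; the gripper's body (76 mm by 85 mm) begins 54 mm behind the grasp point. The pads swing forward as they close: fully open they stand 13 mm farther back than shut.
Start: joints at [1.176, 0.521, -0.036, 1.599, 0.021, 1.021, -0.113], TCP at [0.199, -0.592, 0.231] pointing down, gripper open.
Joint ranges: [-2.91, 2.91], [-0.3, 2.13], [-1.5, 1.42], [0.17, 2.43], [-1.26, 4.41], [0.16, 1.93], [-2.52, 2.52]. Speed limits (rad/s): [1.89, 1.89, 2.39, 2.39, 3.01, 3.01, 3.01].

INTERFACE

Orientations are given as [roll, pitch, yaw] about the fixed x, y, z axes, in that order (R = Rz(yaw) Ry(pitch) Rx(roll)).
In Python, from workcell import bot gives the robot as it stands.
- The arm moves only by the shell command python3 nudge.py 'ROWS' [FORCE]. ROWS is a JSON list of rows, 1 to 5 of them, each of 7 numbers: the finger opening in m, then dx, dy, dz in m, then a rotation vector rx, ry, rz in rad; each row is the pose to reach, as a shift and turn from the pose commanded when the command began, along the tool's axes at that moment; what a row does not reach only later rows make up. A row lasts 1/8 s, in which the tool goes at most 0.0625 m and 0.188 rad, less where a joint would pass 70% of its speed; a pose out of reach is approached as far as the arm can. The fingers move at their own pace and stop on an object; FORCE is the grip in N (left out, the last holds). Time passes only in rows, so rows that do not move let the fingers close. It prints the time, the measured TCP pose, the force, the opening and the grip force at its end.
- bot.observe(): the state, without advancing time (a new reading comes with each control period).
- bot.grab_frame(name): name is "scene" or "top" or "wrist"; returns the picture (384x512x3 uint8, blue, green, red); there is no depth.
- bot.calibration(name): a dict with "vfov" (degrees; the focal length in pixels is half the picture's height over the tangent of half this angle, whatever the lens; pixels are square), "cx", "cy" (the principal point, pixels), "eye" and "attitude" of the camera in the world. Camera axes: x right, y down, z forward; pixel columns grow to the right and rows downward; lengths in m; the calibration is good to about 2 mm. A picture is of the moment at which its call begins: read the wrist's pose just before it. calibration takes no time and is no camera call; for the wrist camera it gives the pose at the moment of the call.
- bot.job_done(): hands the job in; it is judged then, once.
The state is a dict: "clock": time; "qpos": joint angles; "qd": joint speeds; "joint_efforts": joint torques, N m; "position": TCP position; "tool_rot": TCP orientation; "force": force on the tool from outside, world axes, zero at the start; "moment": the same for the moment, N m; "grip_width": finger opening in m; "finger_force": force on a finger pad.
Only numpy, scipy, OpenCV 4.12 (cv2) and the standard library are available. Lean on these libraries where they do the work, as an engineer would, in place of code of your own. Each camera call takes 0.05 s, during which the arm holds its last target. There are 200 camera calls.

## Working session

There is one attempt and no reset: what is moved stays moved. The work goes in short steps, Python scripts to look and compute and a shell command to move; the robot and the scene stay as the last step left them, time stands still between calls to the robot, and variables do not carry over. Pictures are saved under pics/ and viewed, at most 10 in all, crops included, and the job is handed in when it is done.

```bash
ls; mkdir -p pics; python3 - <<'E'
from workcell import bot
import cv2,json
s=bot.observe();print(s)
for n in("scene","top"):
    print(n,bot.calibration(n)); cv2.imwrite(f"pics/{n}0.png",bot.grab_frame(n))
print(bot.calibration("wrist"))
E
```

```text
nudge.py
pics
workcell.py
{'clock': 0.0, 'qpos': array([ 1.17578247,  0.52199853, -0.03631998,  1.5999949 ,  0.02119585,
        1.02108411, -0.11283759]), 'qd': array([-0.00071214, -0.00095329,  0.00150411,  0.00080643, -0.00113108,
       -0.00038174, -0.00034973]), 'joint_efforts': array([ 4.52768991e-04, -9.27114701e+01,  1.98021054e+00, -3.69945753e+01,
        1.78482989e-02,  7.92047853e-03,  1.27997529e-05]), 'position': array([ 0.19931619, -0.59202143,  0.23074015]), 'tool_rot': array([-3.14049537e+00,  7.80265220e-05,  3.24757483e-01]), 'force': array([ 0.67410816, -0.96682417,  0.57790242]), 'moment': array([0.00572236, 0.01480087, 0.01702095]), 'finger_force': 0.0, 'grip_width': 0.08557113221564287}
scene {'vfov': 56.8420012143665, 'cx': 246.55338374237965, 'cy': 195.41030959819818, 'eye': array([0.04155047, 0.40949467, 0.69522415]), 'attitude': array([-2.38531634,  0.01328345, -2.05720133])}
top {'vfov': 44.57261877452213, 'cx': 258.0440399634158, 'cy': 194.28066788441302, 'eye': array([0.47095765, 0.10704348, 1.06599262]), 'attitude': array([-3.02474838,  0.03795994, -1.58705863])}
{'vfov': 66.05915525161683, 'cx': 250.97380078910078, 'cy': 190.00217312461848, 'eye': array([ 0.27659435, -0.56666592,  0.37192   ]), 'attitude': array([ 2.82057624e+00,  1.24266896e-03, -1.24493649e+00])}
```
View pics/top0.png

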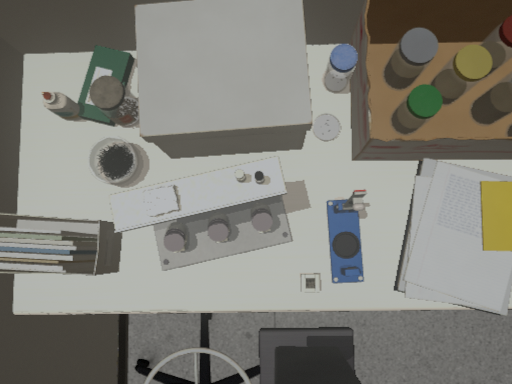

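View pics/scene0.png

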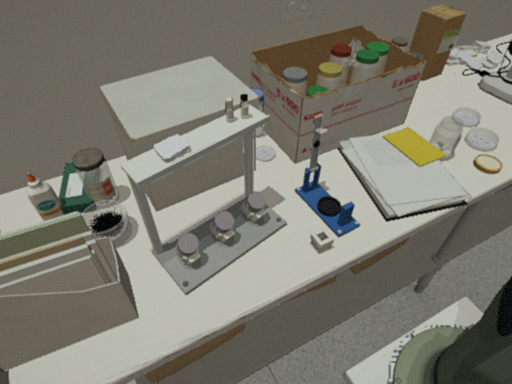

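The top view shows the rack around (220,225) with caps at (176,240), (219,230) and (262,220). The stand is at (346,242) with its hinge at the top (~(350,203)), the vent box is at (311,283) and the dish at (327,127). Enlarged crops next.

```bash
cat > h.py <<'E'
import numpy as np
from scipy.spatial.transform import Rotation as R
from workcell import bot
def cam(n):
    c=bot.calibration(n); c['f']=192/np.tan(np.radians(c['vfov']/2)); c['R']=R.from_euler('xyz',c['attitude']).as_matrix(); return c
def ray(c,u,v,z):
    d=c['R']@np.array([(u-c['cx'])/c['f'],(v-c['cy'])/c['f'],1]); return c['eye']+d*(z-c['eye'][2])/d[2]
def proj(c,p):
    q=(np.atleast_2d(p)-c['eye'])@c['R']; return q[:,:2]/q[:,2:]*c['f']+[c['cx'],c['cy']]
E
python3 - <<'E'
import cv2,numpy as np
a=cv2.imread('pics/top0.png')
l=cv2.resize(a[155:275,105:305],None,fx=4,fy=4,interpolation=cv2.INTER_CUBIC)
cv2.imwrite('pics/rk.png',l)
b=cv2.resize(a[180:300,295:385],None,fx=5,fy=5,interpolation=cv2.INTER_CUBIC)
cv2.imwrite('pics/st.png',b)
E
```

View pics/rk.png

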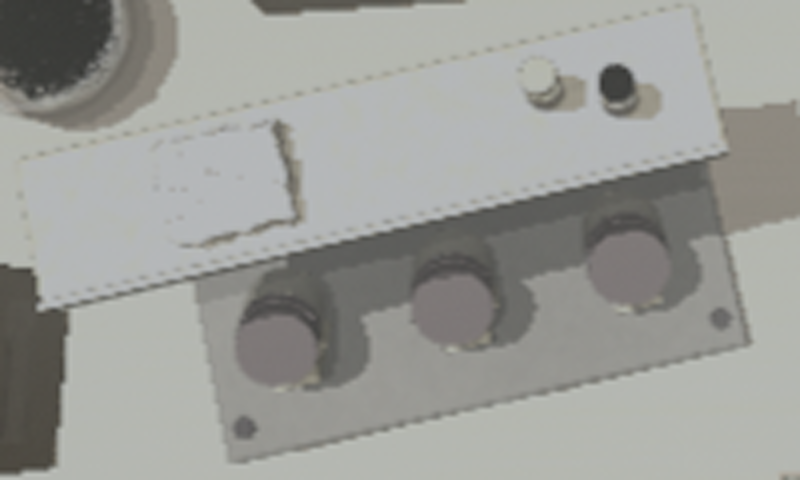

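View pics/st.png

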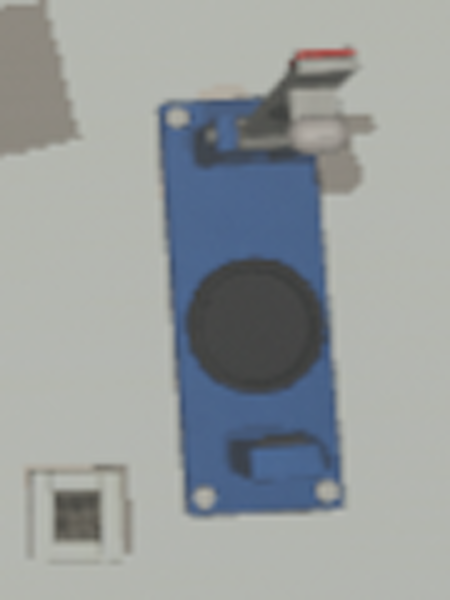

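The rack crop gives cap centres at (277,348), (454,305) and (628,264), with front base corners at (230,462) and (750,343). The stand crop gives the nest centre at (256,326), base corners at (162,102), (187,515) and (342,508), and the vent box at (78,515).

```bash
cat >> h.py <<'E'
def rz(a): return np.array([[np.cos(a),-np.sin(a),0],[np.sin(a),np.cos(a),0],[0,0,1]])
E
python3 - <<'E'
from h import *
from scipy.optimize import least_squares
c=cam('top')
def px(l,x0,y0,k): return (np.array(l,float)+.5)/k-.5+[x0,y0]
s28,c28=np.sin(np.radians(28)),np.cos(np.radians(28))
def fit(P,uv,g):
    P=np.array(P)
    r=least_squares(lambda t:(proj(c,P@rz(t[2]).T+[t[0],t[1],0])-uv).ravel(),g)
    print(r.x.round(4),r.fun.round(2)); return r.x
cx,cz=.020-.06*s28,.035+.06*c28
fit([[-.06,.15,.012],[-.06,-.15,.012]]+[[cx,y,cz] for y in(.095,0,-.095)]
  ,px([[230,462],[750,343],[277,348],[454,305],[628,264]],105,155,4),[.4,.2,.2])
# stand base
uv=px([[162,102],[187,515],[342,508],[256,326]],295,180,5)
q=[ray(c,*uv[i],.010) for i in range(3)]+[ray(c,*uv[3],.024)]
print(np.round(q,4)); print(np.linalg.norm(q[0]-q[1]),np.linalg.norm(q[1]-q[2]))
xm=(.08+.023) # base x range guess from fit
def f(t):
    P=np.array([[t[3],.035,.01],[t[3]-.185,.035,.01],[t[3]-.185,-.035,.01],[0,0,.024]])
    return (proj(c,P@rz(t[2]).T+[t[0],t[1],0])-uv).ravel()
r=least_squares(f,[.36,-.08,0,.103]); print(r.x.round(4),r.fun.round(2))
print('box',ray(c,*px([78,515],295,180,5),.038),'tab', [ray(c,*px([325,53],295,180,5),z) for z in(.15,.2,.22)])
E
```

```text
[0.5185 0.2293 0.2099] [-0.25  0.05  0.17 -0.44 -0.16 -0.19 -0.26  0.29  0.49  0.26]
[[ 0.5794 -0.0103  0.01  ]
 [ 0.3958 -0.0151  0.01  ]
 [ 0.3979 -0.0832  0.01  ]
 [ 0.4782 -0.0465  0.024 ]]
0.18365725130091992 0.0681153806763713
[ 0.4782 -0.0471  0.0243  0.1031] [-0.29 -0.46 -0.44  0.14  0.43  0.32  0.29 -0.02]
box [0.39845987 0.03481831 0.038     ] tab [array([ 0.58302229, -0.05879393,  0.15      ]), array([ 0.57690517, -0.04974159,  0.2       ]), array([ 0.57445833, -0.04612066,  0.22      ])]
```

```bash
cat >> h.py <<'E'
RK=([.5185,.2293,0],.2099); ST=([.4782,-.0471,0],.0243)
def goal(pos,Rt):
    """shift in tool axes and rotvec to reach pos,Rt"""
    s=bot.observe(); Rn=R.from_euler('xyz',s['tool_rot']).as_matrix()
    d=Rn.T@(np.array(pos)-s['position']); w=R.from_matrix(Rn.T@Rt).as_rotvec()
    print('d',d.round(4),'w',w.round(3),'rows',max(np.linalg.norm(d)/.0625,np.linalg.norm(w)/.188).round(1))
def tilt(yaw,a): # tool z leaning a out along +x of a frame at yaw, tool x to -x
    s,c=np.sin(a),np.cos(a); return rz(yaw)@np.array([[-c,0,s],[0,1,0],[-s,0,-c]])
def fr(F,p): return rz(F[1])@np.array(p)+F[0]
def can(i,h,dx=0): # point on axis of cradle i, height h, dx out of groove
    a=np.radians(28); return fr(RK,[.02-h*np.sin(a)+dx*np.cos(a),.095*(1-i),.035+h*np.cos(a)+dx*np.sin(a)])
E
python3 - <<'E'
from h import *
c=cam('top'); 
print('carton corner',[ray(c,352,160,z).round(3) for z in(0,.15,.25)],'dish',ray(c,327,127,.013),'oven right front',[ray(c,305,148,z).round(3) for z in (0,.25)])
c2=cam('scene'); print(proj(c2,[fr(ST,[.08-.143*np.cos(t)+.006*np.sin(t),0,.082+.143*np.sin(t)+.006*np.cos(t)]) for t in(1.57,1.7,1.85,2,2.2,2.4)]).round(1))
print(proj(c,[fr(ST,[.08-.143*np.cos(t)+.006*np.sin(t),0,.082+.143*np.sin(t)+.006*np.cos(t)]) for t in(1.57,1.7,1.85,2,2.2,2.4)]).round(1))
print('pre1',can(1,.16),'g',can(1,.02)); 
T=tilt(RK[1],np.radians(28)); Rv=tilt(RK[1],0)
print('A');goal([.40,-.15,.38],Rv)
print(R.from_matrix(T).as_euler('xyz'))
E
```

```text
carton corner [array([ 0.672, -0.072,  0.   ]), array([ 0.643, -0.046,  0.15 ]), array([ 0.625, -0.03 ,  0.25 ])] dish [ 0.74715237 -0.01553387  0.013     ] oven right front [array([0.702, 0.035, 0.   ]), array([0.648, 0.052, 0.25 ])]
[[318.9 120.6]
 [313.9 117.3]
 [308.2 114.8]
 [302.9 113.6]
 [296.6 114.2]
 [291.3 116.9]]
[[359.7 195.6]
 [358.8 185.6]
 [357.6 174.6]
 [356.1 164.7]
 [353.9 153.6]
 [351.5 145.3]]
pre1 [0.46459424 0.21781603 0.17627161] g [0.52887769 0.23151084 0.05265895]
A
d [ 0.3312 -0.355  -0.1489] w [-0.000e+00 -1.000e-03 -3.027e+00] rows 16.1
[-3.14159265  0.48869219 -2.93169265]
```

```bash
python3 nudge.py '[[0.085,0.04,-0.043,-0.018,0,0,-0.188],[0.085,0.08,-0.086,-0.036,0,0,-0.376],[0.085,0.12,-0.129,-0.054,0,0,-0.564],[0.085,0.16,-0.172,-0.072,0,0,-0.752],[0.085,0.2,-0.215,-0.09,0,0,-0.94]]' 40
python3 - <<'E'
from h import *
print(bot.observe()['qpos'].round(2))
goal([.40,-.15,.38],tilt(RK[1],0))
E
```

```text
clock: 0.72
position: [0.3207, -0.3229, 0.3218]
tool_rot: [-3.141, 0.0, 1.268]
force: [1.9, -0.0, 0.5]
grip_width: 0.0849
finger_force: 0.0
[ 0.97  0.16 -0.35  1.89  0.06  1.1   0.29]
d [ 0.1886  0.0242 -0.0583] w [-0.     0.    -2.083] rows 11.1
```

```bash
python3 nudge.py '[[0.085,0.04,0.005,-0.012,0,0,-0.188],[0.085,0.08,0.01,-0.024,0,0,-0.376],[0.085,0.12,0.015,-0.036,0,0,-0.564],[0.085,0.155,0.02,-0.048,0,0,-0.752],[0.085,0.19,0.024,-0.058,0,0,-0.94]]'
python3 - <<'E'
from h import *
print(bot.observe()['qpos'].round(2))
goal([.40,.1,.36],tilt(RK[1],0)); goal(can(1,.20),tilt(RK[1],np.radians(28)))
E
```

```text
clock: 1.35
position: [0.4012, -0.1499, 0.3797]
tool_rot: [-3.142, 0.0, 2.206]
force: [0.0, -0.5, 0.5]
grip_width: 0.0851
finger_force: 0.0
[ 0.78  0.08 -0.6   1.84  0.05  1.23  0.8 ]
d [0.2019 0.1473 0.0196] w [-0.     0.    -1.146] rows 6.1
d [0.2662 0.2521 0.168 ] w [-0.28  -0.434 -1.122] rows 6.6
```

```bash
python3 nudge.py '[[0.085,0.04,0.03,0.004,0,0,-0.188],[0.085,0.08,0.06,0.008,0,0,-0.376],[0.085,0.12,0.09,0.012,0,0,-0.564],[0.085,0.16,0.12,0.016,0,0,-0.752],[0.085,0.2,0.147,0.02,0,0,-0.94]]'
python3 - <<'E'
from h import *
print(bot.observe()['qpos'].round(2))
goal(can(1,.20),tilt(RK[1],np.radians(28)))
E
```

```text
clock: 1.98
position: [0.4018, 0.0987, 0.3592]
tool_rot: [-3.141, 0.0, -3.14]
force: [0.7, -0.3, -0.1]
grip_width: 0.0848
finger_force: 0.0
[ 0.47  0.1  -0.91  1.89  0.09  1.19  1.1 ]
d [-0.0446  0.1151  0.1476] w [-0.051 -0.487 -0.204] rows 3.1
```

```bash
python3 nudge.py '[[0.085,-0.011,0.03,0.037,-0.013,-0.122,-0.051],[0.085,-0.022,0.06,0.074,-0.026,-0.244,-0.102],[0.085,-0.033,0.09,0.111,-0.038,-0.366,-0.153],[0.085,-0.0446,0.1151,0.1476,-0.051,-0.487,-0.204],[0.085,-0.0446,0.1151,0.1476,-0.051,-0.487,-0.204]]'
python3 - <<'E'
from h import *
import cv2
print(bot.observe()['qpos'].round(2))
goal(can(1,.20),tilt(RK[1],np.radians(28)))
goal(can(1,.02),tilt(RK[1],np.radians(28)))
c=cam('wrist');cv2.imwrite('pics/w1.png',cv2.resize(bot.grab_frame('wrist'),(800,600)))
print([ (proj(c,can(i,.06))[0]*1.5625).round(1) for i in range(3)])
E
```

```text
clock: 2.6
position: [0.4478, 0.2094, 0.2135]
tool_rot: [-3.139, 0.485, -2.942]
force: [2.4, -0.5, 0.1]
grip_width: 0.085
finger_force: 0.0
[-0.04  0.24 -0.77  2.3   1.08  0.47  0.07]
d [0.0015 0.0047 0.0013] w [-0.008 -0.004 -0.009] rows 0.1
d [0.0008 0.0061 0.1813] w [-0.008 -0.004 -0.009] rows 2.9
[array([551.4, 276.2]), array([401.5, 277.1]), array([252.5, 278. ])]
```

View pics/w1.png

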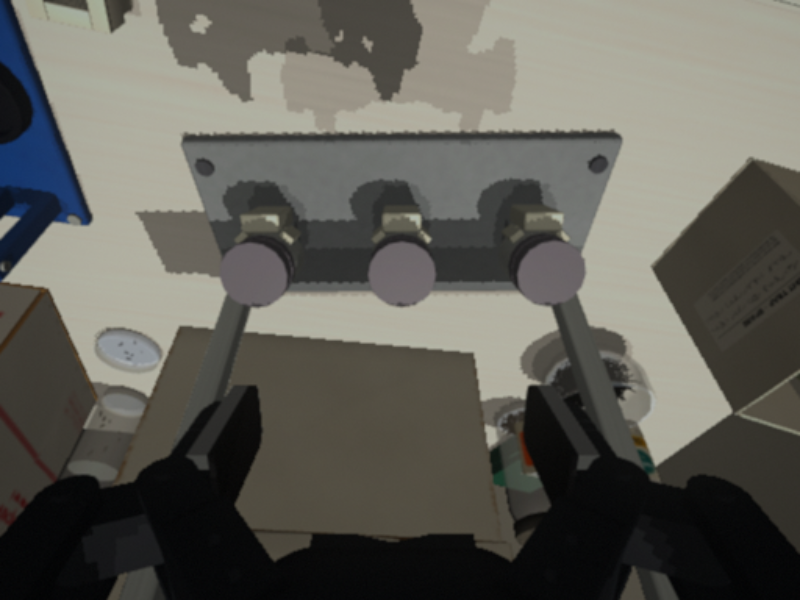

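The wrist view shows the caps at (550,271), (402,273) and (255,274), within about 1.5 mm of my prediction. I'll go in on canister 1.

```bash
python3 nudge.py '[[0.085,0.001,0.006,0.05,-0.008,-0.004,-0.009],[0.085,0.001,0.006,0.1,-0.008,-0.004,-0.009],[0.085,0.001,0.006,0.14,-0.008,-0.004,-0.009],[0.085,0.001,0.006,0.165,-0.008,-0.004,-0.009],[0.085,0.001,0.006,0.175,-0.008,-0.004,-0.009]]'
python3 - <<'E'
from h import *
goal(can(1,.02),tilt(RK[1],np.radians(28)))
E
```

```text
clock: 3.28
position: [0.5261, 0.2292, 0.0577]
tool_rot: [-3.14, 0.485, -2.934]
force: [-0.2, -0.3, 0.1]
grip_width: 0.0847
finger_force: 0.0
d [-0.0005  0.0017  0.0059] w [-0.002 -0.003 -0.002] rows 0.1
```

```bash
python3 nudge.py '[[0.085,0.0005,0.001,0.005,0,0,0],[0.085,0.0005,0.001,0.005,0,0,0]]' && python3 nudge.py '[[0.03,0,0,0,0,0,0],[0.03,0,0,0,0,0,0],[0.03,0,0,0,0,0,0],[0.03,0,0,0,0,0,0],[0.03,0,0,0,0,0,0]]' 40
python3 nudge.py '[[0.03,0,0,0,0,0,0],[0.03,0,0,0,0,0,0]]'
```

```text
clock: 3.52
position: [0.5277, 0.2312, 0.0549]
tool_rot: [-3.141, 0.488, -2.933]
force: [0.4, 0.5, -0.1]
grip_width: 0.0852
finger_force: 0.0
clock: 4.15
position: [0.5277, 0.2312, 0.055]
tool_rot: [-3.141, 0.489, -2.933]
force: [-6.2, -3.3, 12.0]
grip_width: 0.0431
finger_force: 38.7
clock: 4.4
position: [0.5277, 0.2313, 0.055]
tool_rot: [-3.141, 0.488, -2.933]
force: [-5.2, -2.3, 13.6]
grip_width: 0.0433
finger_force: 38.7
```

```bash
python3 nudge.py '[[0.03,-0.003,0,-0.006,0,0,0],[0.03,-0.006,0,-0.012,0,0,0],[0.03,-0.006,0,-0.016,0,0,0],[0.03,-0.006,0,-0.016,0,0,0]]'; for i in 1 2 3; do python3 nudge.py '[[0.03,0,0,0,0,0,0]]' | grep force:; done
```

```text
clock: 4.9
position: [0.5255, 0.2309, 0.0716]
tool_rot: [-3.141, 0.488, -2.933]
force: [0.4, 0.1, -0.5]
grip_width: 0.0432
finger_force: 40.7
force: [1.1, 0.1, -0.4]
finger_force: 40.7
force: [0.2, 0.1, -1.1]
finger_force: 40.7
force: [-0.4, -0.1, -0.3]
finger_force: 40.7
```

Canister 1 reads about -0.6 N, so it's empty. I'll put it back.

```bash
python3 nudge.py '[[0.03,0.003,0,0.008,0,0,0],[0.03,0.006,0,0.012,0,0,0],[0.03,0.006,0,0.016,0,0,0],[0.03,0.006,0,0.016,0,0,0]]'; python3 nudge.py '[[0.085,0,0,0,0,0,0],[0.085,0,0,0,0,0,0],[0.085,0,0,0,0,0,0],[0.085,0,0,0,0,0,0]]';python3 nudge.py '[[0.085,0,0,-0.03,0,0,0],[0.085,0,0,-0.08,0,0,0],[0.085,0,0,-0.12,0,0,0],[0.085,0,0,-0.12,0,0,0]]'
python3 - <<'E'
from h import *
import cv2
print(bot.observe()['qpos'].round(2))
T=tilt(RK[1],np.radians(28))
goal(can(0,.14),T);goal(can(2,.14),T)
c=cam('wrist');cv2.imwrite('pics/w2.png',bot.grab_frame('wrist'))
print([ (proj(c,can(i,.06))[0]).round(1) for i in range(3)])
E
```

```text
clock: 5.78
position: [0.5278, 0.2313, 0.0542]
tool_rot: [-3.141, 0.488, -2.933]
force: [0.6, -0.3, 3.8]
grip_width: 0.0432
finger_force: 42.5
clock: 6.28
position: [0.5276, 0.2313, 0.0543]
tool_rot: [-3.141, 0.487, -2.933]
force: [0.8, -1.3, -1.6]
grip_width: 0.0851
finger_force: 0.0
clock: 6.78
position: [0.4727, 0.2201, 0.163]
tool_rot: [-3.141, 0.492, -2.933]
force: [0.2, -0.2, -0.1]
grip_width: 0.0851
finger_force: 0.0
[-0.19  0.37 -0.59  2.3   1.42  0.44 -0.23]
d [0.0013 0.0945 0.0043] w [-0.001  0.003 -0.001] rows 1.5
d [ 0.0011 -0.0955  0.0044] w [-0.001  0.003 -0.001] rows 1.5
[array([368., 196.]), array([250.7, 196. ]), array([133.4, 196.1])]
```

View pics/w2.png

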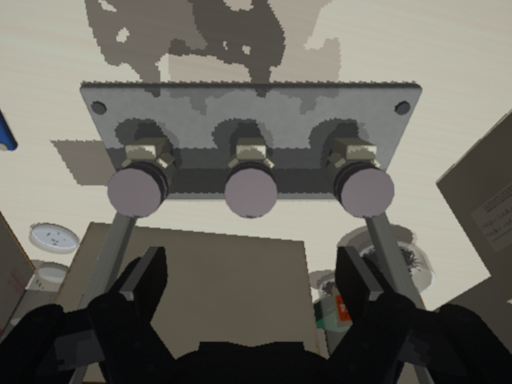

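Canister 1 is back in its seat, with caps at (367,191), (251,192) and (137,192). Next is canister 2.

```bash
python3 nudge.py '[[0.085,0.001,-0.05,0.004,0,0.003,0],[0.085,0.001,-0.094,0.004,0,0.003,0],[0.085,0.001,-0.094,0.004,0,0.003,0],[0.085,0.001,-0.094,0.05,0,0.003,0],[0.085,0.001,-0.094,0.09,0,0.003,0]]'
python3 nudge.py '[[0.085,0,0,0.025,0,0,0],[0.085,0,0,0.032,0,0,0],[0.085,0,0,0.032,0,0,0],[0.03,0,0,0.032,0,0,0],[0.03,0,0,0.032,0,0,0]]' 40
python3 - <<'E'
from h import *
goal(can(2,.02),tilt(RK[1],np.radians(28)))
E
python3 nudge.py '[[0.03,0,0,0,0,0,0],[0.03,0,0,0,0,0,0],[0.03,0,0,0,0,0,0],[0.03,0,0,0,0,0,0]]'
```

```text
clock: 7.45
position: [0.5334, 0.1375, 0.0794]
tool_rot: [3.141, 0.486, -2.933]
force: [0.7, -0.7, -0.5]
grip_width: 0.0848
finger_force: 0.0
clock: 8.07
position: [0.5472, 0.1393, 0.053]
tool_rot: [-3.141, 0.486, -2.933]
force: [0.0, 0.0, 0.3]
grip_width: 0.0511
finger_force: 0.0
d [-0.001  -0.001   0.0009] w [-0.001 -0.003 -0.001] rows 0.0
clock: 8.57
position: [0.5473, 0.1388, 0.053]
tool_rot: [-3.14, 0.486, -2.933]
force: [-6.2, -4.6, 13.5]
grip_width: 0.0432
finger_force: 38.5
```

```bash
python3 nudge.py '[[0.03,-0.003,0,-0.006,0,0,0],[0.03,-0.006,0,-0.012,0,0,0],[0.03,-0.006,0,-0.016,0,0,0],[0.03,-0.006,0,-0.016,0,0,0]]'; for i in 1 2 3; do python3 nudge.py '[[0.03,0,0,0,0,0,0]]' | grep force:; done
```

```text
clock: 9.07
position: [0.5449, 0.1389, 0.0694]
tool_rot: [-3.141, 0.485, -2.933]
force: [-0.9, 0.1, -1.0]
grip_width: 0.0433
finger_force: 40.9
force: [0.2, -0.3, -0.7]
finger_force: 40.9
force: [-1.2, 0.8, -0.2]
finger_force: 40.9
force: [0.5, -0.6, -1.3]
finger_force: 40.9
```

Canister 2 is empty too. I'll return it and move to canister 0.

```bash
python3 nudge.py '[[0.03,0.003,0,0.008,0,0,0],[0.03,0.006,0,0.012,0,0,0],[0.03,0.006,0,0.016,0,0,0],[0.03,0.006,0,0.016,0,0,0]]'; python3 nudge.py '[[0.085,0,0,0,0,0,0],[0.085,0,0,0,0,0,0],[0.085,0,0,0,0,0,0],[0.085,0,0,0,0,0,0]]';python3 nudge.py '[[0.085,0,0,-0.03,0,0,0],[0.085,0,0,-0.08,0,0,0],[0.085,0,0,-0.12,0,0,0],[0.085,0,0,-0.12,0,0,0]]'
python3 - <<'E'
from h import *
T=tilt(RK[1],np.radians(28)); print(bot.observe()['qpos'].round(2))
goal(can(0,.14),T)
E
```

```text
clock: 9.95
position: [0.5476, 0.1385, 0.0521]
tool_rot: [-3.14, 0.486, -2.934]
force: [-1.3, -5.3, 8.3]
grip_width: 0.0435
finger_force: 42.5
clock: 10.45
position: [0.5469, 0.1393, 0.0519]
tool_rot: [-3.141, 0.484, -2.933]
force: [-0.5, 0.2, -0.3]
grip_width: 0.0853
finger_force: 0.0
clock: 10.95
position: [0.4924, 0.1281, 0.1608]
tool_rot: [-3.141, 0.489, -2.933]
force: [0.9, -0.3, 0.2]
grip_width: 0.0848
finger_force: 0.0
[-0.13  0.32 -0.37  2.35  1.54  0.23 -0.15]
d [0.0005 0.1886 0.0021] w [-0.001 -0.    -0.001] rows 3.0
```

```bash
python3 nudge.py '[[0.085,0,0.06,0.003,0,0,0],[0.085,0,0.12,0.003,0,0,0],[0.085,0,0.18,0.003,0,0,0],[0.085,0,0.19,0.003,0,0.002,0],[0.085,0,0.19,0.003,0,0.002,0]]'
python3 - <<'E'
from h import *
import cv2
T=tilt(RK[1],np.radians(28)); print(bot.observe()['qpos'].round(2))
goal(can(0,.14),T);goal(can(0,.02),T)
c=cam('wrist');cv2.imwrite('pics/w3.png',bot.grab_frame('wrist'))
print([ (proj(c,can(i,.06))[0]).round(1) for i in range(3)])
E
```

```text
clock: 11.58
position: [0.4544, 0.3142, 0.1546]
tool_rot: [-3.141, 0.482, -2.932]
force: [0.4, 0.1, -0.6]
grip_width: 0.0848
finger_force: 0.0
[-0.45  0.43 -0.54  2.21  1.31  0.54 -0.29]
d [-0.0012 -0.0014 -0.0038] w [-0.001 -0.007 -0.   ] rows 0.1
d [-0.0021 -0.0013  0.1162] w [-0.001 -0.007 -0.   ] rows 1.9
[array([249.6, 203.4]), array([128.8, 203.3]), array([  8.1, 203.2])]
```

View pics/w3.png

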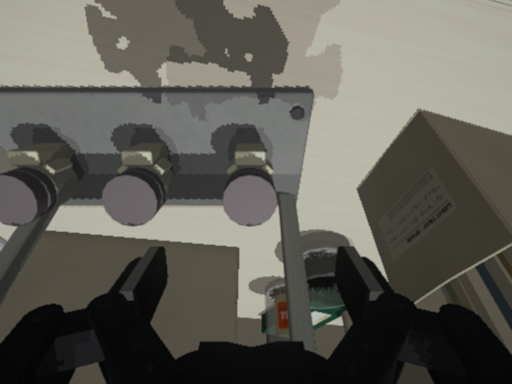

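Caps are at (250,199), (134,196) and (21,197): canister 0 is under the gripper and the other two are seated. I'll grip and weigh it.

```bash
python3 nudge.py '[[0.085,-0.001,-0.001,0.05,0,-0.005,0],[0.085,-0.001,-0.001,0.1,0,-0.005,0],[0.085,-0.001,-0.001,0.115,0,-0.005,0],[0.085,-0.001,-0.001,0.116,0,-0.005,0],[0.085,-0.001,-0.001,0.116,0,-0.005,0]]'
python3 nudge.py '[[0.03,0,0,0,0,0,0],[0.03,0,0,0,0,0,0],[0.03,0,0,0,0,0,0],[0.03,0,0,0,0,0,0],[0.03,0,0,0,0,0,0]]' 60
python3 nudge.py '[[0.03,0,0,0,0,0,0],[0.03,-0.003,0,-0.006,0,0,0],[0.03,-0.006,0,-0.012,0,0,0],[0.03,-0.006,0,-0.016,0,0,0],[0.03,-0.006,0,-0.016,0,0,0]]'; for i in 1 2 3; do python3 nudge.py '[[0.03,0,0,0,0,0,0]]' | grep force:; done
python3 - <<'E'
from h import *
goal(can(0,.14),tilt(RK[1],np.radians(28)));goal(can(0,.02),tilt(RK[1],np.radians(28)))
E
```

```text
clock: 12.25
position: [0.5084, 0.3235, 0.0538]
tool_rot: [-3.141, 0.488, -2.934]
force: [-0.6, 0.4, 0.1]
grip_width: 0.0852
finger_force: 0.0
clock: 12.88
position: [0.5082, 0.3243, 0.0541]
tool_rot: [-3.141, 0.489, -2.933]
force: [-6.8, -4.0, 14.7]
grip_width: 0.0431
finger_force: 58.7
clock: 13.5
position: [0.5059, 0.3239, 0.0705]
tool_rot: [-3.141, 0.488, -2.933]
force: [0.1, 0.3, -4.0]
grip_width: 0.0429
finger_force: 61.4
force: [0.1, -0.3, -4.8]
finger_force: 61.4
force: [-0.2, -0.5, -5.0]
finger_force: 61.4
force: [-1.1, 0.5, -4.6]
finger_force: 61.4
d [ 5.500e-03 -1.000e-04 -1.032e-01] w [-0.001 -0.001 -0.001] rows 1.7
d [0.0053 0.0001 0.0168] w [-0.001 -0.001 -0.001] rows 0.3
```

Canister 0 weighs 4.6 N, so it's the full one. I'll retreat along its axis and carry it over.

```bash
python3 nudge.py '[[0.03,0,0,-0.03,0,0,0],[0.03,0,0,-0.07,0,0,0],[0.03,0,0,-0.11,0,0,0],[0.03,0,0,-0.14,0,0,0],[0.03,0,0,-0.14,0,0,0]]'
python3 - <<'E'
from h import *
print(bot.observe()['qpos'].round(2))
goal(fr(ST,[0,0,.17]),tilt(ST[1],0))
E
```

```text
clock: 14.5
position: [0.442, 0.3107, 0.1957]
tool_rot: [3.141, 0.491, -2.934]
force: [0.9, 0.1, -5.2]
grip_width: 0.043
finger_force: 62.7
[-0.47  0.33 -0.53  2.21  1.12  0.54 -0.13]
d [ 0.046  -0.3576  0.0043] w [0.046 0.489 0.18 ] rows 5.8
```

```bash
python3 nudge.py '[[0.03,0.002,-0.03,-0.01,0.004,0.05,0.02],[0.03,0.008,-0.08,-0.02,0.01,0.12,0.045],[0.03,0.015,-0.13,-0.02,0.017,0.19,0.07],[0.03,0.022,-0.18,-0.02,0.024,0.26,0.095],[0.03,0.028,-0.22,-0.02,0.03,0.32,0.118]]'
python3 - <<'E'
from h import *
print(bot.observe()['qpos'].round(2))
goal(fr(ST,[0,0,.17]),tilt(ST[1],0))
E
```

```text
clock: 15.12
position: [0.4541, 0.0851, 0.1975]
tool_rot: [3.133, 0.163, -3.059]
force: [0.1, -0.0, -5.2]
grip_width: 0.0427
finger_force: 63.1
[ 0.22  0.29 -0.65  2.15  0.37  0.63  0.97]
d [-0.0085 -0.134   0.0281] w [0.014 0.163 0.059] rows 2.2
```

```bash
python3 nudge.py '[[0.03,-0.002,-0.035,0.007,0.0035,0.04,0.015],[0.03,-0.004,-0.07,0.014,0.007,0.08,0.03],[0.03,-0.006,-0.1,0.021,0.01,0.12,0.045],[0.03,-0.0085,-0.134,0.028,0.014,0.163,0.059],[0.03,-0.0085,-0.134,0.028,0.014,0.163,0.059]]'
python3 nudge.py '[[0.03,0,0,0,0,0,0],[0.03,0,0,0,0,0,0]]'
python3 - <<'E'
from h import *
import cv2
print(bot.observe()['qpos'].round(2))
goal(fr(ST,[0,0,.10]),tilt(ST[1],0))
c=cam('wrist');a=bot.grab_frame('wrist');cv2.imwrite('pics/w4.png',cv2.resize(a,(800,600)))
th=np.linspace(0,2*np.pi,8,endpoint=False)
print((1.5625*proj(c,[fr(ST,[.03*np.cos(t),.03*np.sin(t),.024]) for t in th])).round(0).tolist())
print((1.5625*proj(c,[fr(ST,[x,y,.01]) for x,y in((-.082,.035),(-.082,-.035))]+[fr(ST,[x,y,.076]) for x,y in((-.05,.015),(-.05,-.015),(-.064,-.015),(-.064,.015))])).round(0).tolist())
E
```

```text
clock: 15.75
position: [0.4787, -0.0472, 0.1691]
tool_rot: [-3.141, 0.0, -3.119]
force: [0.6, 0.5, -4.0]
grip_width: 0.0429
finger_force: 63.2
clock: 16.0
position: [0.4784, -0.0436, 0.1709]
tool_rot: [-3.142, 0.003, -3.113]
force: [-0.5, 0.9, -3.7]
grip_width: 0.0429
finger_force: 63.2
[ 0.43  0.43 -0.59  2.01  0.33  0.79  1.25]
d [ 0.0005 -0.0035  0.0709] w [-0.     0.003  0.004] rows 1.1
[[387.0, 317.0], [419.0, 305.0], [433.0, 274.0], [421.0, 242.0], [387.0, 228.0], [354.0, 241.0], [341.0, 274.0], [355.0, 305.0]]
[[444.0, 140.0], [331.0, 140.0], [416.0, 206.0], [356.0, 206.0], [356.0, 178.0], [416.0, 178.0]]
```

View pics/w4.png

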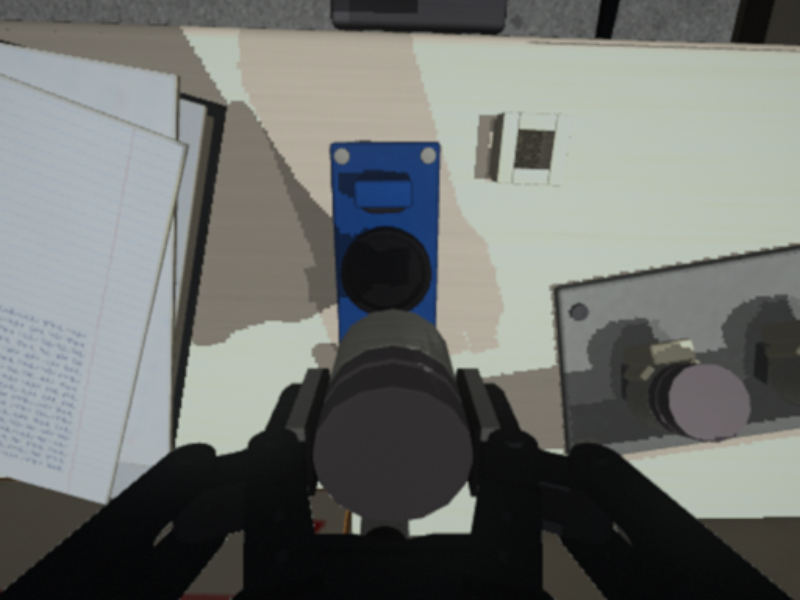

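The nest is at (386,270) against a predicted (387,273). The held cap is centred at about (393,448), and the vent box at (528,150) is untouched.

```bash
python3 nudge.py '[[0.03,0,0,0,0,0,0]]' >/dev/null; python3 - <<'E'
from h import *
s=bot.observe();Rn=R.from_euler('xyz',s['tool_rot']).as_matrix();c=cam('wrist')
for dx in(-.002,0,.002): print(dx,(1.5625*proj(c,s['position']+Rn@[dx,0,.0208-.06])[0]).round(1))
goal(fr(ST,[0,0,.05]),tilt(ST[1],0))
E
```

```text
-0.002 [393.  470.9]
0 [393.  464.6]
0.002 [393.  458.2]
d [ 0.0009 -0.0033  0.1212] w [-0.     0.004  0.004] rows 1.9
```

```bash
python3 - <<'E'
import cv2
a=cv2.cvtColor(cv2.imread('pics/w4.png'),cv2.COLOR_BGR2GRAY)
print([(y,int(a[y,393])) for y in range(300,544,4)])
for y in(430,448,460): print(y,[(x,int(a[y,x])) for x in list(range(302,330,3))+list(range(460,490,3))])
E
```

```text
[(300, 22), (304, 20), (308, 33), (312, 62), (316, 62), (320, 63), (324, 61), (328, 63), (332, 64), (336, 65), (340, 63), (344, 69), (348, 35), (352, 34), (356, 35), (360, 49), (364, 36), (368, 35), (372, 34), (376, 33), (380, 34), (384, 35), (388, 49), (392, 48), (396, 48), (400, 48), (404, 48), (408, 48), (412, 47), (416, 47), (420, 47), (424, 48), (428, 47), (432, 48), (436, 47), (440, 47), (444, 47), (448, 47), (452, 47), (456, 48), (460, 47), (464, 47), (468, 48), (472, 47), (476, 47), (480, 47), (484, 47), (488, 47), (492, 46), (496, 48), (500, 47), (504, 47), (508, 47), (512, 47), (516, 46), (520, 46), (524, 44), (528, 20), (532, 10), (536, 10), (540, 10)]
430 [(302, 71), (305, 34), (308, 20), (311, 17), (314, 16), (317, 39), (320, 50), (323, 49), (326, 49), (329, 48), (460, 49), (463, 49), (466, 46), (469, 27), (472, 11), (475, 15), (478, 17), (481, 48), (484, 70), (487, 71)]
448 [(302, 15), (305, 16), (308, 18), (311, 16), (314, 42), (317, 48), (320, 48), (323, 48), (326, 48), (329, 48), (460, 48), (463, 47), (466, 48), (469, 49), (472, 30), (475, 15), (478, 15), (481, 13), (484, 14), (487, 14)]
460 [(302, 13), (305, 13), (308, 16), (311, 16), (314, 44), (317, 48), (320, 48), (323, 47), (326, 47), (329, 47), (460, 47), (463, 48), (466, 48), (469, 48), (472, 34), (475, 15), (478, 14), (481, 12), (484, 13), (487, 13)]
```

```bash
python3 nudge.py '[[0.03,0,-0.0033,0.02,0,0.004,0.004],[0.03,0,-0.0033,0.045,0,0.004,0.004],[0.03,0,-0.0033,0.07,0,0.004,0.004],[0.03,0,-0.0033,0.09,0,0.004,0.004],[0.03,0,-0.0033,0.09,0,0.004,0.004]]';python3 nudge.py '[[0.03,0,0,0,0,0,0],[0.03,0,0,0,0,0,0]]'
python3 - <<'E'
from h import *
print(bot.observe()['qpos'].round(3))
goal(fr(ST,[.001,0,.0348]),tilt(ST[1],0))
E
```

```text
clock: 16.8
position: [0.4783, -0.0471, 0.0803]
tool_rot: [3.141, -0.003, -3.118]
force: [-0.2, -0.1, -3.0]
grip_width: 0.043
finger_force: 63.1
clock: 17.05
position: [0.4794, -0.0475, 0.0819]
tool_rot: [-3.141, 0.001, -3.118]
force: [-0.3, 0.4, -4.6]
grip_width: 0.0426
finger_force: 63.1
[ 0.351  0.573 -0.493  2.071  0.469  0.605  1.127]
d [0.0002 0.0004 0.0471] w [-0.     0.001 -0.001] rows 0.8
```

```bash
python3 nudge.py '[[0.03,0,0,0.015,0,0,0],[0.03,0,0,0.03,0,0,0],[0.03,0,0,0.036,0,0,0],[0.03,0,0,0.041,0,0,0],[0.03,0,0,0.041,0,0,0]]';python3 nudge.py '[[0.03,0,0,0.002,0,0,0],[0.03,0,0,0.004,0,0,0],[0.03,0,0,0.004,0,0,0]]'
python3 - <<'E'
from h import *
goal(fr(ST,[.001,0,.0348]),tilt(ST[1],0))
E
```

```text
clock: 17.68
position: [0.4788, -0.0473, 0.0398]
tool_rot: [3.141, -0.001, -3.118]
force: [-0.5, -0.1, -4.8]
grip_width: 0.0429
finger_force: 63.3
clock: 18.05
position: [0.4789, -0.0474, 0.0361]
tool_rot: [3.141, -0.001, -3.118]
force: [-0.3, 0.3, -4.6]
grip_width: 0.0432
finger_force: 63.3
d [-0.0003  0.0003  0.0013] w [ 0.    -0.001 -0.001] rows 0.0
```

```bash
python3 nudge.py '[[0.03,0,0,0.001,0,0,0],[0.03,0,0,0.0015,0,0,0],[0.03,0,0,0.0015,0,0,0]]';python3 nudge.py '[[0.03,0,0,0.0005,0,0,0],[0.03,0,0,0.001,0,0,0],[0.03,0,0,0.001,0,0,0]]'
```

```text
clock: 18.42
position: [0.479, -0.0474, 0.0353]
tool_rot: [-3.141, -0.0, -3.118]
force: [-6.4, 0.9, 18.4]
grip_width: 0.0431
finger_force: 65.7
clock: 18.8
position: [0.4791, -0.0474, 0.0352]
tool_rot: [-3.141, 0.0, -3.118]
force: [-12.5, 0.8, 45.9]
grip_width: 0.0423
finger_force: 68.4
```

```bash
python3 nudge.py '[[0.03,0,0,-0.0015,0,0,0],[0.03,0,0,-0.0018,0,0,0]]';python3 nudge.py '[[0.085,0,0,0,0,0,0],[0.085,0,0,0,0,0,0],[0.085,0,0,0,0,0,0],[0.085,0,0,0,0,0,0]]'; python3 nudge.py '[[0.085,0,0,-0.02,0,0,0],[0.085,0,0,-0.05,0,0,0],[0.085,0,0,-0.09,0,0,0],[0.085,0,0,-0.13,0,0,0],[0.085,0,0,-0.15,0,0,0]]'
python3 - <<'E'
from h import *
import cv2
print(bot.observe()['qpos'].round(2))
c=cam('wrist');a=bot.grab_frame('wrist');cv2.imwrite('pics/w5.png',a)
print(proj(c,[fr(ST,[0,0,.074]),fr(ST,[0,0,.084])]).round(0).tolist())
goal(fr(ST,[.0,0,.35]),tilt(ST[1],0))
E
```

```text
clock: 19.05
position: [0.479, -0.0474, 0.0355]
tool_rot: [3.141, -0.0, -3.118]
force: [0.3, 0.9, -4.5]
grip_width: 0.0432
finger_force: 63.5
clock: 19.55
position: [0.4789, -0.0474, 0.0354]
tool_rot: [3.141, -0.001, -3.118]
force: [-0.9, -0.1, -0.0]
grip_width: 0.0846
finger_force: 0.0
clock: 20.18
position: [0.4795, -0.0475, 0.1873]
tool_rot: [-3.141, 0.001, -3.119]
force: [0.4, 0.3, -1.2]
grip_width: 0.0851
finger_force: 0.0
[ 0.45  0.41 -0.61  1.99  0.31  0.83  1.26]
[[252.0, 184.0], [252.0, 188.0]]
d [ 0.0015  0.0003 -0.1612] w [-0.001  0.003 -0.001] rows 2.6
```

View pics/w5.png

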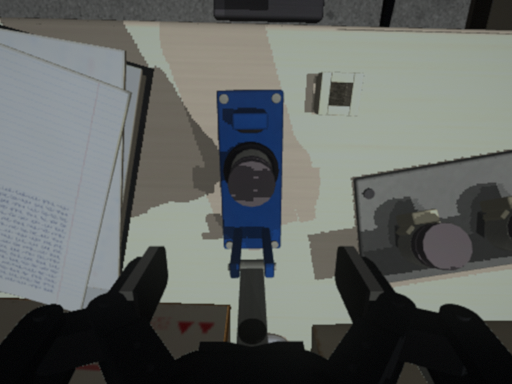

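The canister stands upright in the nest, with its cap at (252,178). The strap is upright at (252,268–335), the carton edge is near (230,305), and the box and rack are untouched. I'll check carton clearance before going behind the strap.

```bash
python3 - <<'E'
from h import *
c=cam('scene'); p=ray(c,300,148,0); print('base',p)
for z in(.1,.15,.2,.25): print(z,proj(c,[p[0],p[1],z])[0].round(0), proj(cam('top'),[p[0],p[1],z])[0].round(0),proj(cam('wrist'),[p[0],p[1],z])[0].round(0))
goal(fr(ST,[.03,0,.30]),tilt(ST[1],0))
E
```

```text
base [ 0.72418298 -0.1268343   0.        ]
0.1 [303. 121.] [385. 126.] [173. 405.]
0.15 [305. 106.] [391. 119.] [159. 460.]
0.2 [307.  89.] [398. 112.] [140. 537.]
0.25 [309.  72.] [405. 103.] [110. 656.]
d [-0.0284  0.0003 -0.1111] w [-0.001  0.003 -0.001] rows 1.8
```

```bash
python3 - <<'E'
from h import *
import cv2
a,w=cam('top'),cam('wrist')
for z in(0,.05,.1,.15,.2): print(z,ray(a,352,160,z).round(3),ray(w,230,305,z).round(3))
# crop of scene for carton
s=cv2.imread('pics/scene0.png')
cv2.imwrite('pics/sc.png',cv2.resize(s[30:240,190:440],None,fx=2.8,fy=2.8,interpolation=cv2.INTER_CUBIC))
E
```

```text
0 [ 0.672 -0.072  0.   ] [ 0.674 -0.071  0.   ]
0.05 [ 0.662 -0.063  0.05 ] [ 0.633 -0.068  0.05 ]
0.1 [ 0.653 -0.055  0.1  ] [ 0.591 -0.065  0.1  ]
0.15 [ 0.643 -0.046  0.15 ] [ 0.549 -0.061  0.15 ]
0.2 [ 0.634 -0.038  0.2  ] [ 0.508 -0.058  0.2  ]
```

The carton corner is at (0.673, -0.072), which leaves room. I'll rise, shut the fingers and go behind the strap.

```bash
python3 nudge.py '[[0.085,0,0,-0.05,0,0,0],[0,0,0,-0.1,0,0,0],[0,-0.06,0,-0.105,0,0,0],[0,-0.11,0,-0.105,0,0,0],[0,-0.122,0,-0.105,0,0,0]]' 40
python3 nudge.py '[[0,0,0,0,0,0,0],[0,0,0,0,0,0,0]]'
python3 - <<'E'
from h import *
print(bot.observe()['qpos'].round(2))
goal(fr(ST,[.122,0,.185]),tilt(ST[1],0))
E
```

```text
clock: 20.85
position: [0.6028, -0.0443, 0.2891]
tool_rot: [3.14, -0.002, -3.118]
force: [0.0, 0.8, -0.8]
grip_width: 0.0114
finger_force: 0.0
clock: 21.1
position: [0.6001, -0.0447, 0.2903]
tool_rot: [-3.141, -0.001, -3.118]
force: [-1.0, -0.3, -0.7]
grip_width: 0.0002
finger_force: 0.0
[ 0.4   0.49 -0.62  1.57  0.3   1.18  1.31]
d [-0.0002  0.0005  0.1053] w [-0.    -0.001 -0.001] rows 1.7
```

```bash
python3 nudge.py '[[0,0,0,0.04,0,0,0],[0,0,0,0.072,0,0,0],[0,0.01,0,0.068,0,0,0],[0,0.02,0,0.066,0,0,0],[0,0.03,0,0.066,0,0,0]]'
python3 nudge.py '[[0,0.009,0,0,0,0,0],[0,0.018,0,0,0,0,0],[0,0.027,0,0.003,0,0,0],[0,0.036,0,0.006,0,0,0],[0,0.045,0,0.01,0,0,0]]'
python3 - <<'E'
from h import *
s=bot.observe(); print((rz(-ST[1])@(s['position']-ST[0])).round(4), s['qpos'].round(2))
E
```

```text
clock: 21.72
position: [0.5708, -0.0454, 0.2262]
tool_rot: [-3.141, 0.002, -3.118]
force: [1.5, 0.5, 0.7]
grip_width: -0.0001
finger_force: 0.4
clock: 22.35
position: [0.5254, -0.0463, 0.214]
tool_rot: [3.141, -0.001, -3.118]
force: [0.8, 0.4, 0.3]
grip_width: -0.0001
finger_force: 0.4
[ 0.0472 -0.0003  0.214 ] [ 0.44  0.45 -0.62  1.85  0.32  0.95  1.27]
```

```bash
cat > red.py <<'E'
from h import *
def th(n='scene',lo=(90,195,440)):
    a=bot.grab_frame(n).astype(int); b,g,r=a[...,0],a[...,1],a[...,2]
    m=(r>110)&(r-g>60)&(r-b>60); v,u=np.nonzero(m); k=(u>250)&(u<420)&(v>80)&(v<260)
    t=np.linspace(0,2,21); P=proj(cam(n),[fr(ST,[.08-.143*np.cos(x)+.006*np.sin(x),0,.082+.143*np.sin(x)+.006*np.cos(x)]) for x in t])
    for lab in cv2_comp(m,k,u,v): 
        d=np.linalg.norm(P-lab[:2],axis=1); print(lab,'theta',t[d.argmin()],'dist',d.min().round(1))
def cv2_comp(m,k,u,v):
    import cv2
    n,_,st,ce=cv2.connectedComponentsWithStats(m.astype(np.uint8))
    return [(*ce[i].round(1),int(st[i,4])) for i in range(1,n) if 250<ce[i][0]<420 and 80<ce[i][1]<260 and st[i,4]>4]
if __name__=='__main__': th()
E
python3 red.py
python3 - <<'E'
import cv2,numpy as np
from workcell import bot
for n in('scene','top'):
    for l,a in(('t0',cv2.imread(f'pics/{n}0.png')),('now',bot.grab_frame(n))):
        a=a.astype(int); m=((a[...,2]-a[...,1]>35)&(a[...,2]-a[...,0]>35)).astype(np.uint8)
        k,_,st,ce=cv2.connectedComponentsWithStats(m)
        print(n,l,[(ce[i].round(0).tolist(),int(st[i,4])) for i in range(1,k) if st[i,4]>3 and 250<ce[i][0]<420 and 80<ce[i][1]<290])
        cv2.imwrite(f'pics/{n}_{l}.png',a)
E
```

```text
scene t0 [([394.0, 84.0], 9), ([400.0, 83.0], 8), ([278.0, 90.0], 9), ([282.0, 98.0], 6), ([292.0, 104.0], 58), ([340.0, 106.0], 10), ([312.0, 116.0], 56), ([304.0, 150.0], 8)]
scene now [([394.0, 84.0], 10), ([400.0, 83.0], 7), ([278.0, 91.0], 9), ([279.0, 95.0], 4), ([282.0, 98.0], 6), ([292.0, 105.0], 60), ([309.0, 117.0], 35), ([333.0, 134.0], 9), ([312.0, 147.0], 11), ([304.0, 150.0], 8)]
top t0 [([359.0, 190.0], 17)]
top now [][ WARN:0@1.695] global loadsave.cpp:1063 imwrite_ Unsupported depth image for selected encoder is fallbacked to CV_8U.
```

```bash
python3 nudge.py '[[0,0.015,0,0.003,0,0,0],[0,0.0285,0,0.009,0,0,0],[0,0.04,0,0.017,0,0,0],[0,0.0515,0,0.026,0,0,0],[0,0.0615,0,0.036,0,0,0]]'
python3 nudge.py '[[0,0.009,0,0.011,0,0,0],[0,0.017,0,0.023,0,0,0],[0,0.024,0,0.0355,0,0,0],[0,0.0293,0,0.0488,0,0,0],[0,0.0315,0,0.0555,0,0,0]]'
python3 - <<'E'
from h import *
import cv2
s=bot.observe(); print((rz(-ST[1])@(s['position']-ST[0])).round(4), s['qpos'].round(2))
a=bot.grab_frame('scene');cv2.imwrite('pics/sf.png',cv2.resize(a[90:290,220:420],None,fx=3,fy=3))
print(3*(proj(cam('scene'),[fr(ST,[.08-.143*np.cos(t),0,.088+.143*np.sin(t)]) for t in(.25,1.2)])-[220,90]))
E
```

```text
clock: 23.12
position: [0.4639, -0.0478, 0.1778]
tool_rot: [3.141, -0.001, -3.118]
force: [1.1, -0.4, -0.1]
grip_width: -0.0
finger_force: 0.3
clock: 23.75
position: [0.4324, -0.0484, 0.122]
tool_rot: [3.141, -0.002, -3.118]
force: [-0.1, 0.3, 0.7]
grip_width: -0.0001
finger_force: 0.2
[-0.0458 -0.0002  0.122 ] [ 0.44  0.45 -0.58  2.16  0.41  0.64  1.16]
[[397.24228024 304.67372539]
 [344.70737345 136.23321345]]
```

View pics/sf.png

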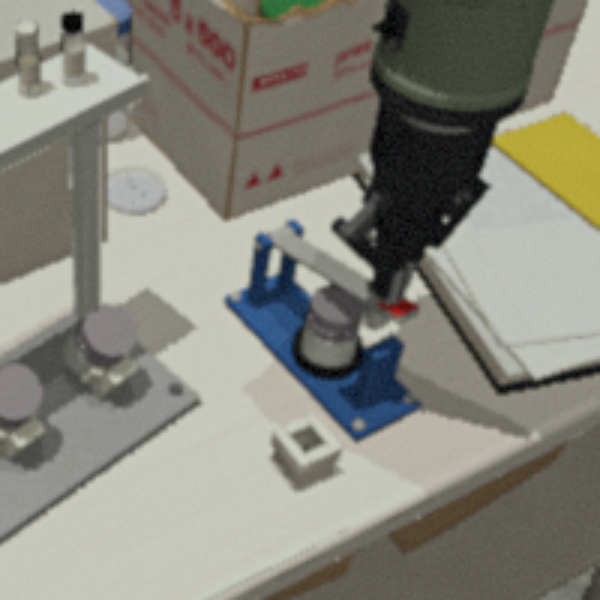

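The strap is following the finger: the red pad is at (397,308), as predicted for 0.25 rad, with the canister upright beneath. I'll press it shut.

```bash
python3 nudge.py '[[0,0.002,0,0.007,0,0,0],[0,0.004,0,0.014,0,0,0],[0,0.005,0,0.018,0,0,0],[0,0.0055,0,0.022,0,0,0],[0,0.0055,0,0.022,0,0,0]]'
python3 nudge.py '[[0,0,0,0.003,0,0,0],[0,0,0,0.006,0,0,0],[0,0,0,0.009,0,0,0],[0,0,0,0.009,0,0,0]]'
```

```text
clock: 24.42
position: [0.4275, -0.0486, 0.1008]
tool_rot: [3.141, -0.001, -3.118]
force: [0.5, -0.4, 0.5]
grip_width: -0.0
finger_force: 0.3
clock: 24.92
position: [0.4273, -0.0485, 0.0916]
tool_rot: [3.141, -0.001, -3.118]
force: [-0.3, 0.3, -0.1]
grip_width: -0.0
finger_force: 0.0
```

```bash
python3 nudge.py '[[0,0,0,0.0015,0,0,0],[0,0,0,0.003,0,0,0],[0,0,0,0.003,0,0,0]]'
python3 nudge.py '[[0,0,0,0.0005,0,0,0],[0,0,0,0.001,0,0,0],[0,0,0,0.001,0,0,0]]'
```

```text
clock: 25.3
position: [0.4274, -0.0486, 0.0888]
tool_rot: [3.141, -0.001, -3.118]
force: [0.5, 0.3, -0.2]
grip_width: 0.0001
finger_force: 0.0
clock: 25.68
position: [0.4275, -0.0486, 0.0879]
tool_rot: [3.141, -0.001, -3.118]
force: [0.4, 0.4, 0.5]
grip_width: 0.0
finger_force: 0.0
```

```bash
for i in 1 2 3; do python3 nudge.py '[[0,0,0,0.0003,0,0,0],[0,0,0,0.0005,0,0,0]]' | egrep 'pos|^force'; done
python3 - <<'E'
from h import *
for i in range(2): print(bot.observe()['force'])
E
```

```text
position: [0.4275, -0.0486, 0.0875]
force: [-0.3, -0.4, 6.6]
position: [0.4275, -0.0486, 0.087]
force: [-1.8, -0.4, 9.8]
position: [0.4275, -0.0486, 0.0868]
force: [-4.1, 0.4, 17.7]
[-4.05381569  0.36871416 17.71279567]
[-4.05381569  0.36871416 17.71279567]
```

```bash
python3 nudge.py '[[0,0,0,0.0003,0,0,0],[0,0,0,0.0003,0,0,0]]' | egrep 'pos|^force'; python3 nudge.py '[[0,0,0,-0.02,0,0,0],[0,0,0,-0.06,0,0,0],[0,0,0,-0.12,0,0,0],[0,0,0,-0.18,0,0,0],[0,0.02,-0.03,-0.2,0,0,0]]'
python3 nudge.py '[[0,0,-0.06,-0.02,0,0,0],[0,0,-0.12,-0.03,0,0,0],[0,0,-0.16,-0.03,0,0,0],[0,0,-0.16,-0.03,0,0,0]]'
python3 - <<'E'
from h import *
import cv2
for n in('scene','top'):
    a=bot.grab_frame(n).astype(int); cv2.imwrite(f'pics/{n}_end.png',a.astype(np.uint8)); m=((a[...,2]-a[...,1]>50)&(a[...,2]-a[...,0]>50)).astype(np.uint8)
    k,_,st,ce=cv2.connectedComponentsWithStats(m)
    print(n,[(ce[i].round(1).tolist(),int(st[i,4])) for i in range(1,k) if st[i,4]>3 and 300<ce[i][0]<420 and 150<ce[i][1]<290])
    print(proj(cam(n),[fr(ST,[.08-.143*np.cos(t)+.006*np.sin(t),0,.082+.006*np.cos(t)+.143*np.sin(t)]) for t in(0,.05,.13,.2)]).round(1).tolist())
E
```

```text
position: [0.4275, -0.0486, 0.0866]
force: [-5.9, -0.2, 22.6]
clock: 27.3
position: [0.4098, -0.078, 0.2891]
tool_rot: [-3.141, 0.004, -3.115]
force: [-1.1, -0.5, -0.6]
grip_width: -0.0
finger_force: 0.0
clock: 27.8
position: [0.4114, -0.2416, 0.3156]
tool_rot: [3.141, -0.001, -3.122]
force: [1.1, 0.5, -0.5]
grip_width: 0.0001
finger_force: 0.0
scene [([350.5, 203.4], 69)]
[[350.6, 203.5], [351.1, 201.2], [351.6, 197.4], [351.9, 193.9]]
top [([352.9, 275.2], 109)]
[[352.6, 275.4], [353.2, 275.4], [354.1, 275.0], [354.8, 274.2]]
```

The pad sits exactly at the 0 rad prediction. I'll run one numeric check of the empties, dish and box against the start image.

```bash
python3 - <<'E'
import cv2,numpy as np
a,b=cv2.imread('pics/top0.png',0),cv2.imread('pics/top_end.png',0)
for n,(x,y,r) in dict(can1=(219,231,16),can2=(262,221,16),box=(311,283,14),dish=(327,127,18)).items():
    t=a[y-r:y+r,x-r:x+r]; s=b[y-r-6:y+r+6,x-r-6:x+r+6]; m=cv2.matchTemplate(s,t,cv2.TM_CCOEFF_NORMED); _,v,_,l=cv2.minMaxLoc(m); print(n,round(v,3),l[0]-6,l[1]-6)
E
```

```text
can1 0.999 0 0
can2 0.999 0 0
box 1.0 0 0
dish 0.999 0 0
```

```bash
python3 -c "from workcell import bot; print(bot.job_done())"
```

```text
the job is handed in; nothing more can be done
None
```

Handed in at about 28 s: canister_0 is the full one (4.6 N) and stands upright in the nest with the strap latched shut; camera checks show the two empties in their cradles and the dish and box unmoved.

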